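Start up a facial treatment station

TASK

Switch on the facial station in its start-up order: with closed fingertips, lightly press the long bar key on the vacuum pump, then the larger of the two round keys on the console, and last the square key on the loose hand control. Press each all the way in (it stays down) before going to the next. Leave the console's small round key alone, let the hand control lie where it is, pick nothing up and do not disturb the other things.

Things in the scene. Friction and masses are not known exactly. Their poses are not given: they have to be found in the camera images.
- pump: vacuum pump: white box with a dark band, 150 (x) x 130 (y) x 80 high, fixed to the table; on its top the bar key towards the robot (-x), a round gauge (rises 13 mm above the top) and a small loose pot (28 mm high) at the far side. Origin: centre of its underside; z up
- pump_key_top (a point): centre of the top face of the pump's bare-metal bar key, 22 (x) x 50 (y) mm; the top sinks with the key. Raised, it is 96 mm above the table and 16 mm above the pump's top
- pump_key (a joint): the bar key: 0 = raised (start), 0.008 m = fully down; slides straight down, resists with about 3 N over its whole travel, then meets a stop; it stays at whatever depth it is pushed to. The key's cap sits on a rubber cushion that gives about 1 mm per 4 N (6 mm at most) and springs back, so while pressed the top face is 1 mm or more lower than this value alone would put it
- console: treatment console: white box with a dark screen in its top, 200 (x) x 180 (y) x 85 high, fixed to the table; two bare-metal round keys on its top along the edge facing the robot (-x). Origin: centre of its underside; z up
- console_key_top (a point): centre of the top face of the console's larger round key, diameter 32 mm, on the console's +y side; the top sinks with the key. Raised, it is 101 mm above the table and 16 mm above the console's top
- console_key (a joint): the larger round key: 0 = raised (start), 0.008 m = fully down; slides straight down, resists with about 3 N over its whole travel, then meets a stop; it stays at whatever depth it is pushed to. The key's cap sits on a rubber cushion that gives about 1 mm per 4 N (6 mm at most) and springs back, so while pressed the top face is 1 mm or more lower than this value alone would put it
- console_small_key_top (a point): centre of the top face of the console's small round key, diameter 18 mm, 65 mm from the larger one (centres); not to be pressed; the top sinks with the key
- console_small_key (a joint): the small round key, to be left alone: 0 = raised (start), 0.008 m = fully down; slides straight down, resists with about 3 N over its whole travel, then meets a stop; it stays at whatever depth it is pushed to. The key's cap sits on a rubber cushion that gives about 1 mm per 4 N (6 mm at most) and springs back, so while pressed the top face is 1 mm or more lower than this value alone would put it
- handset: loose hand control lying flat: white slab 140 (x) x 60 (y) x 28 high, about 0.4 kg, with a square key towards its far (+x) end and a flat black disc (3 mm high, fixed) towards its near end; a lying roller and a jar (45 mm high) stand about 25 mm off its long sides. Origin: centre of its underside; z up
- handset_key_top (a point): centre of the top face of the hand control's bare-metal square key, 26 x 26 mm, 30 mm from the control's centre towards +x of the control; the top sinks with the key. Raised, it is 44 mm above the table and 16 mm above the slab's top
- handset_key (a joint): the square key: 0 = raised (start), 0.008 m = fully down; slides straight down, resists with about 3 N over its whole travel, then meets a stop; it stays at whatever depth it is pushed to. The key's cap sits on a rubber cushion that gives about 1 mm per 4 N (6 mm at most) and springs back, so while pressed the top face is 1 mm or more lower than this value alone would put it
- roller: loose massage roller lying down, 130 mm long, 26 mm thick; bystander
- cream_jar: loose white jar, diameter 48, 45 high; bystander
- small_pot: loose glass pot, diameter 34, 28 high, standing on the pump; bystander
- serum_bottle: loose bottle, diameter 36, 100 high, at the back; bystander
- lotion_bottle: loose bottle, diameter 52, 150 high, at the back; bystander
- mixing_bowl: loose white bowl, diameter 100, 50 high, at the back; bystander
- spatula: loose spatula lying flat, 130 long, near the robot; bystander
Mind the look-alikes: they are no part of the job. Leave any blue or turquoise look-alike of the handset alone.

How it is judged:
On the way, in this order (a step that is already met when the one before it is completed fails the run):
1. the pump's bar key is down, the other keys still up (value of joint pump_key above 0.006 m and value of joint each of console_key, handset_key below 0.003 m), for 0.2 s.
2. the console's larger round key is down too, the square key still up (value of joint each of pump_key, console_key above 0.006 m and value of joint handset_key below 0.003 m), for 0.2 s.
3. the square key is down too (value of joint each of pump_key, console_key, handset_key above 0.006 m), for 0.2 s.
At the end, for the whole second after the job is handed in: the bar key, the larger round key and the square key are each at least 6 mm of their 8 mm down; the small round key is less than 3 mm down; the hand control lies flat (within 0.1 rad) at rest on the table, within 30 mm of where it began; every bystander is within 25 mm of where it began (all of step 3 and value of joint console_small_key below 0.003 m and height (world z) of handset below 0.006 m and angle between handset's own z axis and vertical below 0.1 rad and distance of handset from where it was at the start of the episode below 0.03 m and linear speed of handset below 0.02 m/s and distance of each of roller, cream_jar, small_pot, serum_bottle, lotion_bottle, mixing_bowl, spatula from where it was at the start of the episode below 0.025 m); the robot touches nothing.
It fails at once if the console's small round key is pressed (3 mm or more) (value of joint console_small_key above 0.003 m).
It fails at once if the hand control is lifted 15 mm or tipped over 0.35 rad (height (world z) of handset above 0.015 m or angle between handset's own z axis and vertical above 0.35 rad).
It fails at once if the hand control is pushed more than 30 mm away (distance of handset from where it was at the start of the episode above 0.03 m).
It fails at once if a bystander is moved more than 25 mm (distance of any of roller, cream_jar, small_pot, serum_bottle, lotion_bottle, mixing_bowl, spatula from where it was at the start of the episode above 0.025 m).
It fails at once if the robot presses on the pump, the console or the hand control with more than 25 N (contact force between any of the fingers, the arm and pump above 25 N or contact force between any of the fingers, the arm and console above 25 N or contact force between any of the fingers, the arm and handset above 25 N).
It also fails if it takes over 58 s, if anything falls off the work surface, if the arm or the gripper's body presses on something with over 40 N, if the wrist force passes 120 N, or if a joint passes its speed limit or range.

ROBOT

A 6-joint arm with a two-finger parallel gripper is mounted at the origin on the work surface. World frame = base frame: x ahead of the robot, y to its left, z up, the work surface at z = 0. Lengths are in m, angles in rad, forces in N, time in s.
With the tool pointing down it reaches from about 0.4 to 0.825 m from the base axis. Payload 7 kg.
Tool frame: the origin (TCP) lies at the very end of the fingers, on their centre line; the grasp point (between the pads) lies 19 mm behind it; z points along the fingers, x is the direction in which the jaws open and shut, and the axes are right-handed (so a half turn about z gives the same grasp; the last joint's range is limited). The gripper opens to 88 mm and grips with 3 to 60 N. Pads are 19 mm wide; open, the fingers measure 130 mm over their backs; the gripper's body (78 mm by 193 mm) begins 47 mm behind the grasp point.
Start: joints at [-0.877, 0.359, 0.012, 0, -1.224, -0.288], TCP at [0.266, -0.62, 0.227] pointing down, gripper open.
Joint ranges: [-3.07, 3.07], [-1.43, 2.12], [-1.02, 1.25], [-3.03, 1.67], [-3.05, -0], [-3.03, 3.03]. Speed limits (rad/s): [2.39, 2.39, 3.01, 3.14, 3.14, 3.14].

INTERFACE

Orientations are given as [roll, pitch, yaw] about the fixed x, y, z axes, in that order (R = Rz(yaw) Ry(pitch) Rx(roll)).
In Python, from station import telemetry, grab_frame, arm, regions_of, pinpoint gives the robot as it stands. The module is installed in compiled form; this text tells all that it offers.
- The arm moves only by the shell command python3 -m inch 'ROWS' [FORCE]. ROWS is text: rows parted by semicolons, each of 7 numbers parted by spaces: the opening, from 0 (shut) to 1 (fully open), then the shift along the world's x, y, z in cm, then the turn, a rotation vector about the world's x, y, z in degrees. A call has 1 to 12 rows; each row is the pose to reach, as a shift and turn from the pose measured when the call began; what a row does not reach only later rows make up. A row lasts 1/8 s, in which the tool goes at most 62.5 mm and 10.7 degrees, less where a joint would pass 70% of its speed; a pose out of reach is approached as far as the arm can. A call with a gripper value outside its range is refused whole. The fingers move at their own pace and stop on an object; FORCE is the grip in N (left out, the last holds). Time passes only in rows, so rows that repeat a pose let the fingers close. It gives the time, the measured TCP pose, the force and the opening at its end, in the units of the state.
- telemetry.get_state(): the state, without advancing time (a new reading comes with each control period).
- grab_frame(name): name is "scene" or "top"; returns a dict with "pixels" (400x640x3 uint8, red, green, blue), "fx", "fy", "cx", "cy" (pixels), "R" (3x3) and "t" (3): a world point X has camera coordinates R X + t. Camera axes: x right, y down, z forward; pixel columns grow to the right and rows downward; lengths in m; the calibration is good to about 2 mm. A picture is of the moment at which its call begins. There is no depth.
- arm.job_done(): hands the job in, once; it reports no verdict.
Trained networks look in the newest picture that a camera, given by its name, has taken for a name from the list of things; names that differ only in an ending like _2 or _b are one class to them, and where a whole thing is asked for, a point or a joint stands for the part that bears it (a point fixed in the world has none). Each returns a list of dicts, best first, with "p" (0 to 1); they miss things now and then, are a little off and sometimes report something else, mostly with a low value. They report only what shows in the picture. A call takes as long as a camera call. They do not tell look-alikes from the thing itself.
- regions_of(camera, name): "pixels" (400x640 bool, what is visible of it) and "bbox" ([left, top, right, bottom] in pixels, round what is visible of it).
- pinpoint(camera, name): "location" ([column, row] in pixels: a listed point, or the origin of a listed thing).
The state is a dict: "t": time; "q": joint angles; "qd": joint speeds; "joint_efforts": joint torques, N m; "eef_pos": TCP position; "ee_rot": TCP orientation; "force": force on the tool from outside, world axes, zero at the start; "moment": the same for the moment, N m; "width": finger opening in m.
Only numpy, scipy, OpenCV 4.12 (cv2) and the standard library are available. Lean on these libraries where they do the work, as an engineer would, in place of code of your own. Each camera call takes 0.05 s, during which the arm holds its last target. There are 200 camera calls.

## Working session

There is one attempt and no reset: what is moved stays moved. The work goes in short steps, Python scripts to look and compute and a shell command to move; the robot and the scene stay as the last step left them, time stands still between calls to the robot, and variables do not carry over. Pictures are saved under pics/ and viewed, about 8 in all and at most 12, crops included, and the job is handed in when it is done.

```bash
mkdir -p pics
cat > h.py <<'E'
import numpy as np, cv2
from station import telemetry, grab_frame, arm, regions_of, pinpoint
def onplane(f,uv,z):
    R=np.array(f["R"]);t=np.array(f["t"])
    d=R.T@np.array([(uv[0]-f["cx"])/f["fx"],(uv[1]-f["cy"])/f["fy"],1]);c=-R.T@t
    return c+d*(z-c[2])/d[2]
def ray(f,uv):
    R=np.array(f["R"]);t=np.array(f["t"])
    d=R.T@np.array([(uv[0]-f["cx"])/f["fx"],(uv[1]-f["cy"])/f["fy"],1]);return -R.T@t,d/np.linalg.norm(d)
def save(f,n): cv2.imwrite(f"pics/{n}.png",f["pixels"][:,:,::-1])
E
python3 - <<'E'
from h import *
Z=dict(pump_key_top=.096,console_key_top=.101,console_small_key_top=.101,handset_key_top=.044,pump=0,console=0,handset=0)
for c in("top","scene"):
    f=grab_frame(c);save(f,c+"1");print(c,-np.array(f["R"]).T@np.array(f["t"]))
    for n,z in Z.items():
        for r in pinpoint(c,n)[:3]: print(n,round(r["p"],2),np.round(r["location"],1),np.round(onplane(f,r["location"],z),4))
s=telemetry.get_state();print({k:np.round(v,3) for k,v in s.items()})
E
```

```text
top [ 0.36843527 -0.03438197  1.02990884]
pump_key_top 0.69 [189.4 231.4] [0.45   0.2538 0.096 ]
pump_key_top 0.66 [291.5 219.7] [0.4782 0.0162 0.096 ]
pump_key_top 0.66 [338.8 121. ] [ 0.7235 -0.0971  0.096 ]
console_key_top 0.46 [157.8 230.1] [0.4524 0.3253 0.101 ]
console_small_key_top 0.38 [188.4 231.5] [0.4493 0.2546 0.101 ]
console_small_key_top 0.23 [414.1 201.5] [ 0.522  -0.2745  0.101 ]
handset_key_top 0.6 [490.6 274.9] [ 0.3497 -0.4705  0.044 ]
handset_key_top 0.59 [413.5 297.2] [ 0.2967 -0.2784  0.044 ]
handset_key_top 0.49 [223.6 312.3] [0.2618 0.1777 0.044 ]
pump 0.65 [293.5 213.8] [0.5049 0.0164 0.    ]
console 0.96 [194.2 210.1] [0.5137 0.2742 0.    ]
console 0.62 [294.7 213.4] [0.506  0.0133 0.    ]
handset 0.97 [486.8 258.3] [ 0.3909 -0.4831  0.    ]
handset 0.86 [405.  213.1] [ 0.5078 -0.2755  0.    ]
handset 0.75 [422.2 291.3] [ 0.308  -0.3121  0.    ]
scene [ 1.42450771 -0.44259417  0.7182088 ]
pump_key_top 0.67 [332.5 172.6] [0.4819 0.0164 0.096 ]
console_key_top 0.7 [340.4 274.6] [ 0.8541 -0.1481  0.101 ]
console_key_top 0.63 [416.6 144. ] [0.4503 0.3184 0.101 ]
[... 299 characters left out ...]
361.3 188.4] [0.4592 0.124  0.    ]
console 0.82 [413.3 184.9] [0.5121 0.2752 0.    ]
handset 0.92 [153.5 230.7] [ 0.3959 -0.4728  0.    ]
handset 0.89 [233.7 236.2] [ 0.5131 -0.2858  0.    ]
handset 0.68 [207.4 199.7] [ 0.3125 -0.31    0.    ]
{'t': np.float64(0.8), 'q': array([-0.877,  0.359,  0.012,  0.   , -1.224, -0.288]), 'qd': array([ 0.   , -0.   , -0.   ,  0.001,  0.   ,  0.   ]), 'joint_efforts': array([-0.0000e+00, -5.8229e+01,  2.9328e+01,  7.0020e+00,  1.2000e-02,
       -0.0000e+00]), 'eef_pos': array([ 0.266, -0.62 ,  0.227]), 'ee_rot': array([-3.142,  0.   ,  1.977]), 'force': array([-0.221,  0.732,  0.012]), 'moment': array([0.047, 0.045, 0.026]), 'width': np.float64(0.088)}
```

View pics/top1.png

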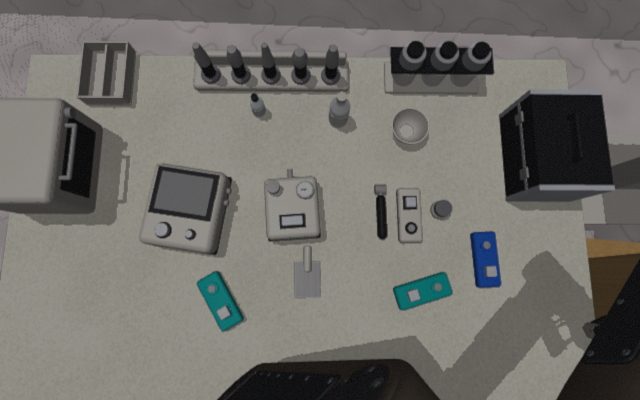

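View pics/scene1.png

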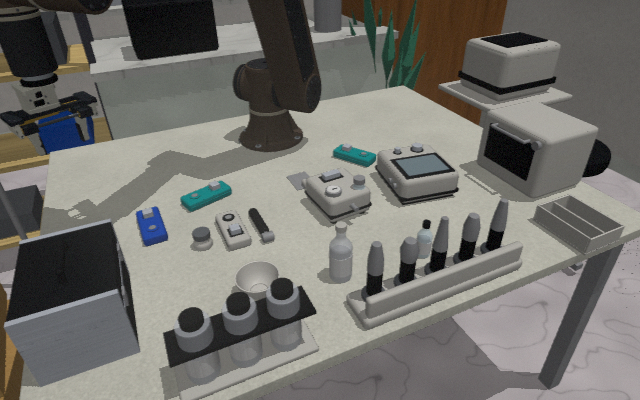

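The top view shows the white pump at (292,208) with its bar key at (291,221). The console is at (186,210), with its large key near (163,230) and small key near (190,234). The white handset is at (409,215) with its square key at (410,202); the blue and teal ones are look-alikes. I'll zoom in on the keys next.

Run:
```python
import cv2,numpy as np
t=cv2.imread("pics/top1.png");s=cv2.imread("pics/scene1.png")
def cr(im,x,y,w,h,k=6): return cv2.resize(im[y:y+h,x:x+w],(w*k,h*k),interpolation=cv2.INTER_CUBIC)
a=np.vstack([np.hstack([cr(t,140,210,66,50),cr(t,384,180,66,50)]),np.hstack([cr(s,382,135,66,50),cr(s,205,200,66,50)])])
cv2.imwrite("pics/crop1.png",a)
a=np.hstack([cr(t,260,195,66,50),cr(s,300,160,66,50)]);cv2.imwrite("pics/crop2.png",a)
```

```text
(no output)
```

View pics/crop1.png

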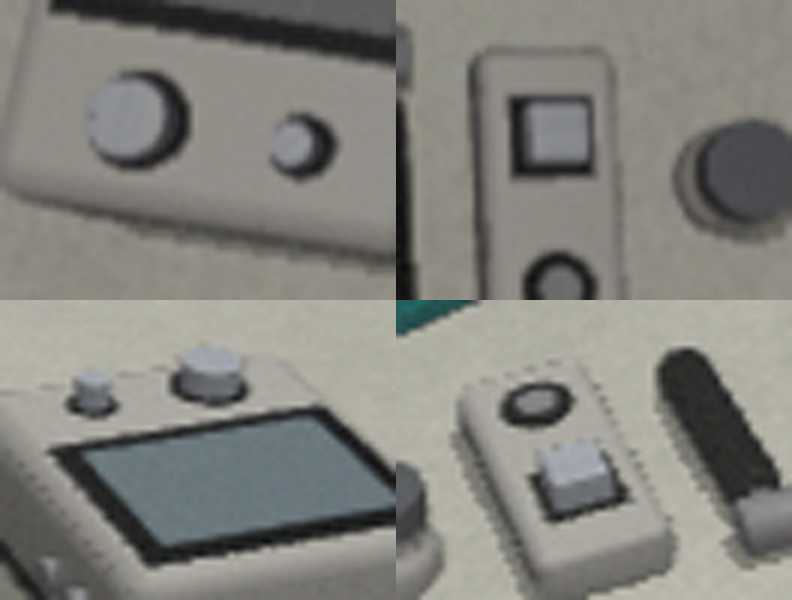

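View pics/crop2.png

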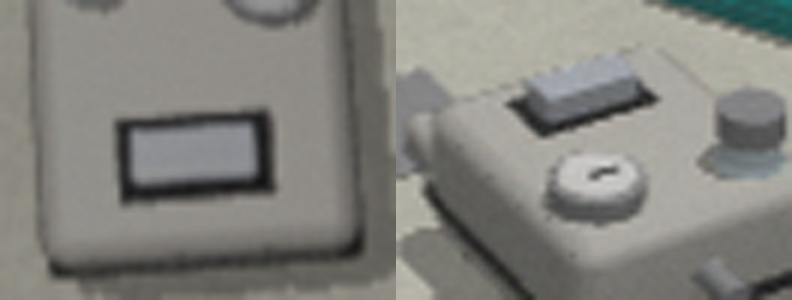

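The crops show the key tops. In the top view they are large (161.3,229.8), small (188.8,234.5), bar (292.2,220.5) and square (411.2,202.3). In the scene view they are large (417,145), bar (331,173) and square (235,227). The tops are brighter than the sides.

```bash
python3 - <<'E'
from h import *
T={"bar":(.096,(292.2,220.5),(331.2,173.3)),"large":(.101,(161.3,229.8),(417.2,145.2)),"small":(.101,(188.8,234.5),(397.6,148)),"sq":(.044,(411.2,202.3),(235,227.3))}
f=grab_frame("top");g=grab_frame("scene")
for n,(z,a,b) in T.items():
    a=np.array(a)-.4;b=np.array(b)-.4
    c1,d1=ray(f,a);c2,d2=ray(g,b)
    A=np.c_[d1,-d2];s=np.linalg.lstsq(A,c2-c1,rcond=None)[0];p=c1+s[0]*d1;q=c2+s[1]*d2
    print(n,np.round(onplane(f,a,z),4),np.round(onplane(g,b,z),4),"tri",np.round((p+q)/2,4),round(np.linalg.norm(p-q),4))
E
cat > /dev/null
```

```text
bar [0.4772 0.0155 0.096 ] [0.4812 0.0115 0.096 ] tri [0.4771 0.0146 0.0931] 0.0022
large [0.454  0.3183 0.101 ] [0.455  0.3159 0.101 ] tri [0.4537 0.3178 0.1002] 0.0016
small [0.4433 0.2542 0.101 ] [0.4438 0.2526 0.101 ] tri [0.4431 0.2538 0.1005] 0.0011
sq [ 0.5304 -0.2809  0.044 ] [ 0.5336 -0.2834  0.044 ] tri [ 0.5306 -0.2822  0.0415] 0.0014
```

The two key centres on the console come out 65 mm apart, as specified, and the heights agree to about 3 mm. I'll close the gripper and move above the bar key.

```bash
python3 -m inch '0 2 6 0 0 0 -5; 0 4 12 0 0 0 -10; 0 6 18 0 0 0 -15; 0 8 24 0 0 0 -20; 0 10 30 0 0 0 -23; 0 12 36 0 0 0 -23; 0 14 42 0 0 0 -23; 0 16 48 0 0 0 -23; 0 18 54 0 0 0 -23; 0 21.2 60 0 0 0 -23; 0 21.2 63.4 -4 0 0 -23; 0 21.2 63.4 -8 0 0 -23' 10
```

```text
t: 2.4
eef_pos: [0.4794, 0.0168, 0.1461]
ee_rot: [3.139, -0.001, 1.579]
force: [-0.4, -0.6, -0.9]
width: 0.0005
```

```bash
python3 -m inch '0 -0.1 -0.2 -2 0 0 0; 0 -0.1 -0.2 -3.8 0 0 0; 0 -0.1 -0.2 -3.8 0 0 0; 0 -0.1 -0.2 -3.8 0 0 0'
python3 - <<'E'
from h import *
t=grab_frame("top")["pixels"];s=grab_frame("scene")["pixels"]
k=lambda im,x,y:cv2.resize(im[y:y+80,x:x+66],(396,480),interpolation=cv2.INTER_CUBIC)
cv2.imwrite("pics/c3.png",np.hstack([k(t,260,165),k(s,300,130)])[:,:,::-1])
E
```

```text
t: 2.9
eef_pos: [0.479, 0.0149, 0.1089]
ee_rot: [3.139, -0.001, 1.579]
force: [-0.2, 0.2, 0.1]
width: 0.0006
```

View pics/c3.png

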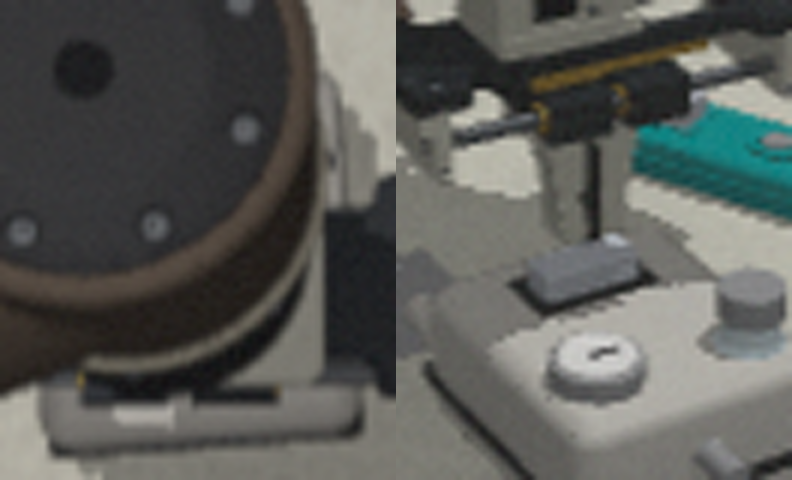

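The closed tips are centred over the bar key, about 13 mm above it. I'll press in small increments.

```bash
python3 -m inch '0 0 0 -0.6 0 0 0; 0 0 0 -1.1 0 0 0; 0 0 0 -1.4 0 0 0; 0 0 0 -1.6 0 0 0; 0 0 0 -1.8 0 0 0; 0 0 0 -1.8 0 0 0'; python3 -m inch '0 0 0 -0.15 0 0 0; 0 0 0 -0.3 0 0 0; 0 0 0 -0.3 0 0 0'
```

```text
t: 3.75
eef_pos: [0.4789, 0.0149, 0.091]
ee_rot: [3.138, -0.001, 1.579]
force: [-2.0, -0.3, 2.4]
width: -0.0
t: 4.12
eef_pos: [0.479, 0.0149, 0.0879]
ee_rot: [3.138, -0.001, 1.579]
force: [-1.4, -0.2, 2.6]
width: 0.0006
```

```bash
python3 -m inch '0 0 0 -0.1 0 0 0; 0 0 0 -0.2 0 0 0; 0 0 0 -0.2 0 0 0'; python3 -m inch '0 0 0 -0.07 0 0 0; 0 0 0 -0.15 0 0 0; 0 0 0 -0.15 0 0 0'
```

```text
t: 4.5
eef_pos: [0.479, 0.0149, 0.0862]
ee_rot: [3.138, -0.001, 1.579]
force: [-2.8, 0.5, 7.4]
width: 0.0002
t: 4.88
eef_pos: [0.4791, 0.0149, 0.0853]
ee_rot: [3.138, -0.001, 1.579]
force: [-4.3, 0.4, 11.8]
width: 0.0003
```

Force is rising at the cushion rate, about 4 N/mm, so the bar key is at its stop. Next is the console's large key.

```bash
python3 -m inch '0 0 0 4 0 0 0; 0 0 2 7 0 0 0; 0 -0.5 7 7 0 0 0; 0 -1 13 7 0 0 0; 0 -1.5 19 7 0 0 0; 0 -2 25 7 0 0 0; 0 -2.5 30.2 7 0 0 0; 0 -2.5 30.2 5 0 0 0; 0 -2.5 30.2 2.8 0 0 0; 0 -2.5 30.2 2.8 0 0 0; 0 -2.5 30.2 2.8 0 0 0'
python3 - <<'E'
from h import *
s=grab_frame("scene")["pixels"]
k=lambda im,x,y:cv2.resize(im[y:y+80,x:x+100],(600,480),interpolation=cv2.INTER_CUBIC)
cv2.imwrite("pics/c4.png",k(s,365,105)[:,:,::-1])
E
```

```text
t: 6.25
eef_pos: [0.4545, 0.3171, 0.1139]
ee_rot: [3.137, -0.002, 1.58]
force: [0.2, 0.3, 0.0]
width: 0.0004
```

View pics/c4.png

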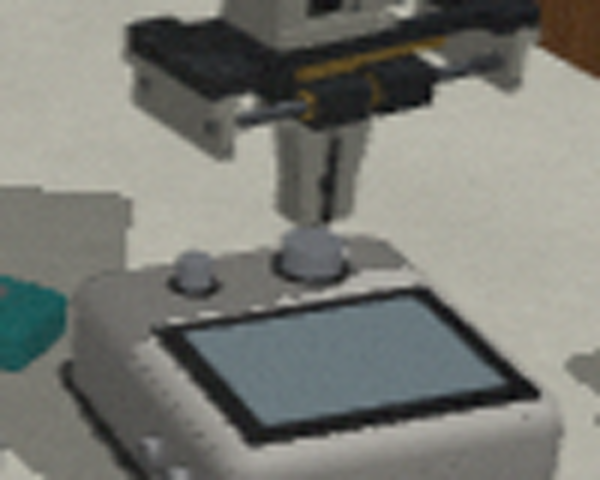

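The tips (crop 315,215) are just above the large key (312,240), well clear of the small key (195,268). Pressing now: contact should come near z=0.101, with the stop near 0.092.

```bash
python3 -m inch '0 0 0 -0.6 0 0 0; 0 0 0 -1.1 0 0 0; 0 0 0 -1.4 0 0 0; 0 0 0 -1.7 0 0 0; 0 0 0 -2 0 0 0; 0 0 0 -2 0 0 0'; python3 -m inch '0 0 0 -0.12 0 0 0; 0 0 0 -0.25 0 0 0; 0 0 0 -0.25 0 0 0'
```

```text
t: 7.05
eef_pos: [0.4546, 0.3171, 0.094]
ee_rot: [3.137, -0.002, 1.579]
force: [-0.6, -0.9, 2.3]
width: 0.0005
t: 7.42
eef_pos: [0.4546, 0.3172, 0.0918]
ee_rot: [3.137, -0.002, 1.58]
force: [-2.0, -1.8, 6.1]
width: 0.0005
```

```bash
python3 -m inch '0 0 0 -0.07 0 0 0; 0 0 0 -0.15 0 0 0; 0 0 0 -0.15 0 0 0'
```

```text
t: 7.8
eef_pos: [0.4547, 0.3172, 0.0909]
ee_rot: [3.136, -0.002, 1.58]
force: [-2.8, -1.7, 9.1]
width: 0.0003
```

The large key is at its stop: 2.1 mm into the cushion gives about 9 N, as expected. Next is the square key.

```bash
python3 -m inch '0 0 0 4 0 0 0; 0 0 -2 8 0 0 0; 0 0.8 -8 8 0 0 0; 0 1.6 -14 8 0 0 0; 0 2.4 -20 8 0 0 0; 0 3.2 -26 8 0 0 0; 0 4 -32 8 0 0 0; 0 5 -38 8 0 0 0; 0 6 -44 8 0 0 0; 0 7 -50 8 0 0 0; 0 7.6 -56 8 0 0 0; 0 7.6 -59.9 8 0 0 0'
python3 - <<'E'
from h import *
for c in("top","scene"): save(grab_frame(c),c+"5")
E
```

```text
t: 9.3
eef_pos: [0.5307, -0.2844, 0.1702]
ee_rot: [3.137, -0.002, 1.578]
force: [0.3, 0.9, -0.6]
width: 0.0008
```

```bash
python3 -m inch '0 0 0.2 -5 0 0 0; 0 0 0.2 -9 0 0 0; 0 0 0.2 -11.3 0 0 0; 0 0 0.2 -11.3 0 0 0; 0 0 0.2 -11.3 0 0 0'
python3 - <<'E'
from h import *
s=grab_frame("scene")["pixels"]
k=lambda im,x,y:cv2.resize(im[y:y+80,x:x+100],(600,480),interpolation=cv2.INTER_CUBIC)
cv2.imwrite("pics/c6.png",k(s,185,180)[:,:,::-1])
E
```

```text
t: 10.02
eef_pos: [0.5312, -0.2831, 0.0578]
ee_rot: [3.136, -0.001, 1.577]
force: [-0.4, 0.1, 0.6]
width: 0.0006
```

View pics/c6.png

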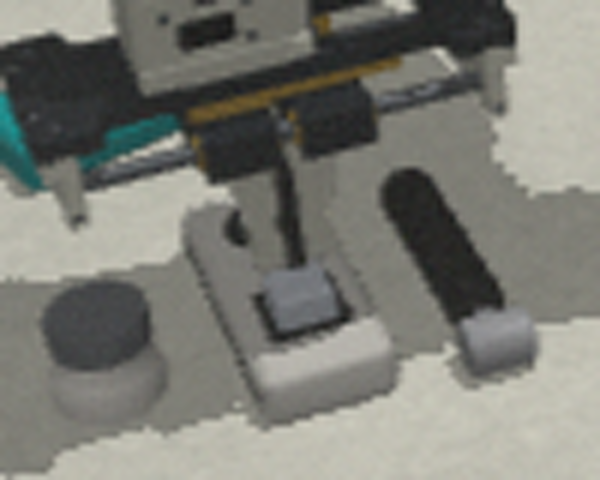

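Run:
```python
from h import *
g=grab_frame("scene");R=np.array(g["R"]);t=np.array(g["t"])
def pj(X):
    p=R@np.array(X)+t;u=np.array([g["fx"]*p[0]/p[2]+g["cx"],g["fy"]*p[1]/p[2]+g["cy"]]);return np.round((u-[185,180])*6,0)
for n,X in dict(tcp=(.531,-.283,.058),front=(.5405,-.283,.058),atkey=(.531,-.283,.044),key_y5=(.531,-.278,.044),left=(.5405,-.304,.058),right=(.5405,-.262,.058)).items(): print(n,pj(X))
for r in pinpoint("scene","handset_key_top")[:4]: print(r["p"],(np.array(r["location"])-[185,180])*6)
```

```text
tcp [293. 251.]
front [299. 264.]
atkey [297. 278.]
key_y5 [308. 275.]
left [249. 277.]
right [348. 250.]
0.42 [1263.  -204.6]
0.41 [291.  289.8]
0.41 [-223.2  195.6]
0.4 [ 972.6 -217.8]
```

The projected tip lands about 3 mm from the key centre. I'll shift +2 mm in x and y, then press.

```bash
python3 -m inch '0 0.2 0.2 -0.6 0 0 0; 0 0.2 0.2 -1.1 0 0 0; 0 0.2 0.2 -1.4 0 0 0; 0 0.2 0.2 -1.7 0 0 0; 0 0.2 0.2 -2 0 0 0; 0 0.2 0.2 -2 0 0 0'; python3 -m inch '0 0 0 -0.12 0 0 0; 0 0 0 -0.25 0 0 0; 0 0 0 -0.25 0 0 0'
```

```text
t: 10.92
eef_pos: [0.5331, -0.2812, 0.0381]
ee_rot: [3.135, -0.001, 1.576]
force: [-1.6, 0.6, 2.4]
width: 0.0007
t: 11.3
eef_pos: [0.5332, -0.2812, 0.0356]
ee_rot: [3.135, -0.001, 1.576]
force: [-0.6, 0.3, 2.9]
width: 0.0001
```

```bash
python3 -m inch '0 0 0 -0.1 0 0 0; 0 0 0 -0.17 0 0 0; 0 0 0 -0.17 0 0 0'; python3 -m inch '0 0 0 -0.06 0 0 0; 0 0 0 -0.1 0 0 0; 0 0 0 -0.1 0 0 0'
```

```text
t: 11.68
eef_pos: [0.5333, -0.2813, 0.0343]
ee_rot: [3.135, -0.001, 1.577]
force: [-2.5, 1.6, 7.3]
width: 0.0006
t: 12.05
eef_pos: [0.5332, -0.2813, 0.0338]
ee_rot: [3.135, -0.001, 1.577]
force: [-3.3, 2.7, 8.7]
width: 0.0003
```

The square key is at its stop: 2.2 mm into the cushion gives about 8.7 N. I'll retreat straight up, then to the side so I can check.

```bash
python3 -m inch '0 0 0 2 0 0 0; 0 0 0 6 0 0 0; 0 0 0 12 0 0 0; 0 0 0 18 0 0 0; 0 -3 -6 20 0 0 0; 0 -6 -12 20 0 0 0; 0 -9 -18 20 0 0 0; 0 -12 -24 20 0 0 0; 0 -15 -29 20 0 0 0; 0 -15 -29 20 0 0 0'
python3 - <<'E'
from h import *
t=grab_frame("top")["pixels"];s=grab_frame("scene")["pixels"]
cv2.imwrite("pics/t7.png",t[:,:,::-1]);cv2.imwrite("pics/s7.png",s[:,:,::-1])
k=lambda im,x,y:cv2.resize(im[y:y+60,x:x+80],(400,300),interpolation=cv2.INTER_CUBIC)
cv2.imwrite("pics/c7.png",np.vstack([np.hstack([k(s,295,150),k(s,375,130)]),np.hstack([k(s,190,195),k(t,370,180)])])[:,:,::-1])
a=cv2.imread("pics/top1.png").astype(int);d=np.abs(a-t[:,:,::-1].astype(int)).max(2)>40
n,l,st,c=cv2.connectedComponentsWithStats(d.astype(np.uint8))
print([list(x) for x in st[1:] if x[4]>12])
E
```

```text
t: 13.3
eef_pos: [0.3808, -0.5741, 0.2326]
ee_rot: [3.136, -0.002, 1.573]
force: [-0.0, 0.3, -0.4]
width: 0.0006
[[np.int32(603), np.int32(77), np.int32(37), np.int32(90), np.int32(2447)], [np.int32(482), np.int32(184), np.int32(158), np.int32(216), np.int32(15810)], [np.int32(510), np.int32(218), np.int32(11), np.int32(9), np.int32(25)], [np.int32(499), np.int32(221), np.int32(13), np.int32(14), np.int32(42)], [np.int32(510), np.int32(225), np.int32(9), np.int32(5), np.int32(16)], [np.int32(164), np.int32(226), np.int32(5), np.int32(10), np.int32(17)], [np.int32(520), np.int32(226), np.int32(6), np.int32(7), np.int32(17)], [np.int32(496), np.int32(233), np.int32(11), np.int32(10), np.int32(37)], [np.int32(508), np.int32(237), np.int32(15), np.int32(15), np.int32(62)], [np.int32(450), np.int32(240), np.int32(78), np.int32(117), np.int32(1398)], [np.int32(590), np.int32(261), np.int32(50), np.int32(104), np.int32(1683)], [np.int32(468), np.int32(300), np.int32(55), np.int32(100), np.int32(689)], [np.int32(263), np.int32(329), np.int32(140), np.int32(34), np.int32(1963)], [np.int32(408), np.int32(336), np.int32(21), np.int32(20), np.int32(103)], [np.int32(440), np.int32(343), np.int32(8), np.int32(7), np.int32(21)], [np.int32(636), np.int32(349), np.int32(4), np.int32(8), np.int32(13)], [np.int32(449), np.int32(357), np.int32(9), np.int32(8), np.int32(19)], [np.int32(590), np.int32(356), np.int32(6), np.int32(5), np.int32(15)], [np.int32(369), np.int32(359), np.int32(71), np.int32(41), np.int32(1306)], [np.int32(437), np.int32(359), np.int32(11), np.int32(6), np.int32(27)], [np.int32(236), np.int32(372), np.int32(10), np.int32(9), np.int32(18)], [np.int32(217), np.int32(390), np.int32(10), np.int32(10), np.int32(22)]]
```

View pics/c7.png

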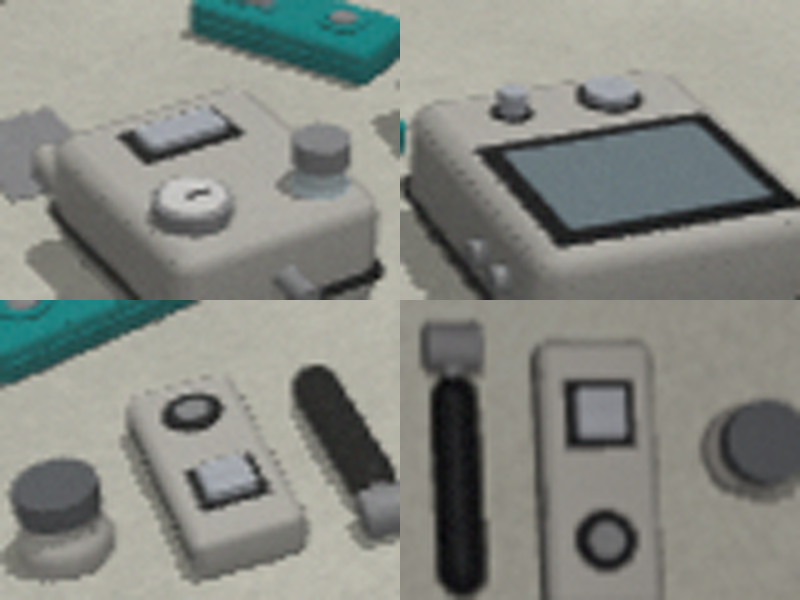

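The bar (crop 180,128), large round (610,92) and square (226,475) keys are all sunk by about the same amount, and the small key (512,98) is still raised. The handset, roller and jar haven't moved. The picture differences are only the arm, its shadow and the sunken key. The arm is clear, so I'm handing in.

```bash
python3 -c "
from station import arm;print(arm.job_done())"
```

```text
the job is handed in; nothing more can be done
None
```

I pressed the pump's bar key, then the console's larger round key, then the square key on the white hand control, with closed fingertips. I handed the job in at about 13.4 s of the 58 s allowed.

- **Key depth:** I pressed each key until the force rose at the cushion's rate, which shows it had met its stop. The highest vertical forces I read were about 12 N (bar), 9 N (large round) and 9 N (square), against the 25 N limit. I read force only at the end of each move.
- **Final pictures:** All three keys sit low and the small round key is still raised. Comparing the top view before and after showed no change away from the arm, its shadow and the pressed large key. The fingers were clear of everything, with force readings near zero.
- **Disagreements:** The two cameras differed by up to about 6 mm on the key positions. On the square key I corrected the aim by 2 mm in x and y before pressing. The network's picks for the keys were often low-confidence or wrong, so I used positions read from the pictures, checked against the 65 mm key spacing and the given heights.

The hand-in gave no verdict.

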